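# Close the relay box on its dowels and hold it shut for the screws

## Task

Close up the relay box that stands in the white assembly nest: slide its green circuit board, which sticks out at the front, home along the guide rails until it stops, then set the light-grey cover over it on the two steel dowels with the black status window at the board's front end, and press it fully down against the sprung contact pins so that the seam is shut all round. Finish while still gripping the cover by its red handle and pressing it shut, ready for the screws: do not let go, and leave the screw tin, eraser and screwdrivers where they are.

Things in the scene. Friction and masses are not known exactly. Their poses are not given: they have to be found in the camera images.
- relay_box: dark-grey lower half of the relay box, 96 (x) x 86 (y) mm, walls 3 mm, fixed in a white nest plate 124 x 114 x 10 mm with blue corner brackets. Origin: centre of the plate's underside, on the desk. -x: front, where the board sticks out, roughly toward the robot; +x: back with two cable glands. Inside, guide rails for the board at y = +/-26 mm, x = -41 to 27 mm, top 43 mm above the desk.
- box_rim (a point): centre of the lower half's rim (the seam), 30 mm above the desk all round, axes as relay_box. The cover is shut when its origin is here with the same axes. Two sprung gold pins at x, y = (0, +/-34) mm stand 10 mm above the rim: a cover merely laid on stands about 4 mm proud, and holding it shut takes 6 to 9 N.
- dowel_front (a point): tip of the front steel dowel of the lower half, 16 mm above the rim, at x, y = (-37, 36) mm of the box; 6 mm thick, the nose tapered over 5 mm
- dowel_rear (a point): tip of the rear steel dowel, alike, at x, y = (37, -30) mm of the box: not a mirror of the front one, so the cover fits one way only
- board: loose green circuit board 50 x 68 mm, plate 2 mm thick, 50 g, long side along the box's x, started in the guide rails; slides with under 2 N. Origin: mid-outline, 2.6 mm below the plate, which lies 37 to 39 mm above the desk (ignore its skewed axes). Front edge: 34 mm from the origin toward the box's -x. Home at the rear stops: origin at x = -7 mm of the box. Starts 18 to 30 mm farther out.
- cover: loose light-grey cover (upper half), 96 x 86 mm, 28 mm high without its handle, 0.13 to 0.21 kg, open below, lying right side up beside the box. Origin: centre of its lower rim. -x: front end with black status window and two lamps; z up. In its underside two 8 mm sockets, 24 mm deep, take the dowels.
- cover_handle (a point): middle of the red bar handle on the cover's top (rigid, does not turn), 45 mm above the cover's origin; axes as the cover. The bar is 44 mm long along x, 20 mm wide along y, its top 58 mm and its foot 32.5 mm above the cover's origin, on a round base plate 58 mm across.
- cover_front (a point): middle of the lower front edge of the cover, below the status window, 48 mm from its origin toward -x
- screw_tin: round tin with red lid, 64 mm across, 24 mm high, between the two halves: a bystander. Origin: centre of its underside
- screwdriver_yellow: yellow screwdriver lying at the right, 135 mm long, 20 mm high: a bystander
- screwdriver_teal: teal screwdriver lying on the sheet of paper at the right, 135 mm long, 20 mm high: a bystander
- eraser: blue and white eraser lying at the left, 34 x 44 x 12 mm: a bystander
Things that resemble listed ones, but are neither listed nor needed, are in the scene too. What is shaped like the cover but purple is not meant. What is shaped like the board but pink is not meant.

How it is judged:
By the outcome, as a careful person would: the job done as asked, in the order asked, and still so for the second after the job is handed in, while the arm keeps its last pose, push and grip.
It also fails if it takes over 51 s, if anything falls off the work surface, if the arm or the gripper's body presses on something with over 40 N, if the wrist force passes 120 N, or if a joint passes its speed limit or range.

## Robot

A 6-joint arm with a two-finger parallel gripper is mounted at the origin on a cart in front of the work surface, level with it; the furniture and walls round the work are solid. World frame = base frame: x ahead of the robot, y to its left, z up, the work surface at z = 0. Lengths are in m, angles in degrees, forces in N, time in s.
With the tool pointing down it reaches from about 0.375 to 0.9 m from the base axis. Payload 3.1 kg.
Tool frame: the origin (TCP) lies at the very end of the fingers, on their centre line; the grasp point (between the pads) lies 19 mm behind it; z points along the fingers, y is the line along which they close (so a half turn about z gives the same grasp; the last joint's range is limited). The gripper opens to 87 mm and grips with 3 to 60 N. Pads are 19 mm wide; open, the fingers measure 117 mm over their backs; the gripper's body (75 mm by 190 mm) begins 51 mm behind the grasp point.
Start: joints at [-75.315, 30.224, 82.088, -0, 67.689, -10.227], TCP at [0.263, -0.567, 0.193] pointing down, gripper open.
Joint ranges: [-176.69, 176.69], [-43.24, 126.21], [12.49, 139.97], [-82, 262], [0, 151.66], [-163.58, 163.58]. Speed limits (degrees/s): [159.86, 159.86, 180, 180, 180, 180].

## Interface

Orientations are given as a 3x3 rotation matrix whose columns are the frame's x, y, z axes.
In Python, from rig import bot gives the robot as it stands.
- The arm moves only by the tool move_arm, never from a script. Its argument "increments" is a list of rows, each an object with "xyz": the shift along the tool's x, y, z in mm, a list of three; "roll": the turn about the tool's z in rad; "grip": the opening in per cent of the stroke, from 0 (shut) to 100 (fully open). A call has 1 to 5 rows; each row shifts and turns the commanded pose from where the row before left it, along the tool's axes as they then stand; what a row does not reach is not made up. A row lasts 1/12 s, in which the tool goes at most 41.7 mm and 7.16 degrees, less where a joint would pass 70% of its speed; a pose out of reach is approached as far as the arm can. A call is refused whole if a number of a shift passes 41.7 or a number of a turn 0.125, either way. A call with a gripper value outside its range is refused whole. The fingers move at their own pace and stop on an object; the grip force is fixed at half the most. Time passes only in rows, so rows that do not move let the fingers close. It gives the time, the measured TCP pose, the force, the opening and the grip force at its end, in the units of the state.
- bot.read_state(): the state, without advancing time (a new reading comes with each control period).
- bot.capture(name): name is "scene" or "top" or "wrist"; returns (picture, depth): 420x560x3 uint8, red, green, blue; 420x560 float32, m along the optical axis (not along the pixel's ray), 0 where there is no reading.
- bot.camera_model(name): a dict with "intrinsics" (3x3 intrinsics, pixels), "rvec" (rotation vector, rad) and "tvec" (3), from world to camera coordinates, as OpenCV has them; the wrist camera has in their place "tool_from_camera" (4x4, takes a point from camera to tool coordinates, whose origin is the TCP and whose axes are the flange's). Camera axes: x right, y down, z forward; pixel columns grow to the right and rows downward; lengths in m; the calibration is good to about 2 mm. A picture is of the moment at which its call begins: read the wrist's pose just before it. camera_model takes no time and is no camera call.
- bot.hand_in(): hands the job in; it is judged then, once.
Trained networks look in the newest picture that a camera, given by its name, has taken for a name from the list of things; names that differ only in an ending like _2 or _b are one class to them, and where a whole thing is asked for, a point or a joint stands for the part that bears it (a point fixed in the world has none). Each returns a list of dicts, best first, with "conf" (0 to 1); they miss things now and then, are a little off and sometimes report something else, mostly with a low value. They report only what shows in the picture. A call takes as long as a camera call. They do not tell look-alikes from the thing itself.
- bot.spot_in(label, camera): "at" ([x, y, z] in m, in the coordinates of the camera as it stood for that picture, good to about 4 mm: the middle of the surface that is visible of it).
- bot.trace(label, camera): "mask" (420x560 bool, what is visible of it).
The state is a dict: "time_s": time; "joint_positions": joint angles; "qvel": joint speeds; "tau": joint torques, N m; "position": TCP position; "tcp_rot": TCP orientation; "force": force on the tool from outside, world axes, zero at the start; "moment": the same for the moment, N m; "opening": opening from 0.0 (shut) to 1.0 (fully open); "grasp_force": force on a finger pad.
Only numpy, scipy, OpenCV 4.12 (cv2) and the standard library are available. Lean on these libraries where they do the work, as an engineer would, in place of code of your own. Each camera call takes 0.05 s, during which the arm holds its last target. There are 200 camera calls.

## Working session

There is one attempt and no reset: what is moved stays moved. The work goes in short steps, Python scripts to look and compute and a tool call to move; the robot and the scene stay as the last step left them, time stands still between calls to the robot, and variables do not carry over. Pictures are saved under pics/ and viewed, at most 10 in all, crops included, and the job is handed in when it is done.

Besides the shell and the picture viewer there is one more tool, called after "Call:" as name(argument=value, ...) on one line, values as JSON. move_arm: Moves the arm, as the interface text tells. Its arguments: {"type":"object","properties":{"increments":{"type":"array"}},"required":["increments"]}

```bash
mkdir -p pics; ls
cat > h.py <<'E'
import numpy as np, cv2
from rig import bot
def cam(n):
    m=bot.camera_model(n); K=np.array(m["intrinsics"])
    if "rvec" in m:
        R=cv2.Rodrigues(np.array(m["rvec"],float))[0]; t=np.array(m["tvec"],float).ravel()
        T=np.eye(4); T[:3,:3]=R.T; T[:3,3]=-R.T@t
    else:
        s=bot.read_state(); W=np.eye(4); W[:3,:3]=s["tcp_rot"]; W[:3,3]=s["position"]; T=W@np.array(m["tool_from_camera"])
    return K,T
def cloud(d,K,T):
    v,u=np.mgrid[:d.shape[0],:d.shape[1]]
    P=np.stack([(u-K[0,2])/K[0,0]*d,(v-K[1,2])/K[1,1]*d,d],-1)
    return P@T[:3,:3].T+T[:3,3]
def save(n,p): cv2.imwrite("pics/"+n+".png",p[:,:,::-1])
E
python3 - <<'E'
from h import *
s=bot.read_state(); print({k:np.round(v,3).tolist() for k,v in s.items()})
out=[]
for n in ("scene","top"):
    K,T=cam(n); p,d=bot.capture(n); out.append(p); C=cloud(d,K,T)
    np.savez(n+".npz",p=p,d=d,C=C,K=K,T=T); print(n,T[:3,3].round(3), T[:3,:3].round(2).tolist())
    save(n,p)
    for l in ("relay_box","board","cover","cover_handle","dowel_front","dowel_rear","cover_front","screw_tin"):
        for r in bot.spot_in(l,n)[:3]: print(n,l,round(r["conf"],2),(T[:3,:3]@np.array(r["at"])+T[:3,3]).round(3))
E
```

```text
pics
{'time_s': 0.0, 'joint_positions': [-75.315, 30.28, 82.158, 0.0, 67.688, -10.227], 'qvel': [0.074, -0.049, 0.067, -0.018, 0.104, -0.036], 'tau': [-0.0, -44.005, -17.659, 0.063, 0.058, -0.0], 'position': [0.263, -0.566, 0.192], 'tcp_rot': [[0.907, 0.421, -0.001], [0.421, -0.907, 0.002], [0.0, -0.002, -1.0]], 'force': [-0.258, -0.39, 0.084], 'moment': [0.027, -0.004, 0.03], 'grasp_force': 0.0, 'opening': 1.002}
scene [-0.109  0.726  0.615] [[-0.81, -0.27, 0.51], [-0.58, 0.35, -0.74], [0.02, -0.9, -0.44]]
scene relay_box 0.83 [0.547 0.149 0.016]
scene board 0.77 [0.523 0.134 0.038]
scene board 0.67 [0.415 0.145 0.001]
scene cover 0.89 [ 0.547 -0.123  0.031]
scene cover_handle 0.8 [ 0.55  -0.128  0.023]
scene cover_handle 0.29 [0.547 0.154 0.019]
scene dowel_front 0.66 [0.549 0.152 0.022]
scene dowel_rear 0.82 [0.549 0.151 0.023]
scene dowel_rear 0.43 [ 0.548 -0.126  0.03 ]
scene cover_front 0.97 [ 0.548 -0.122  0.029]
scene screw_tin 0.64 [0.44  0.003 0.023]
top [ 0.34  -0.171  1.619] [[0.0, -0.99, 0.12], [-1.0, -0.0, 0.01], [-0.01, -0.12, -0.99]]
top relay_box 0.89 [0.575 0.106 0.009]
top board 0.54 [0.412 0.146 0.003]
top board 0.51 [0.524 0.131 0.038]
top cover 0.87 [ 0.528 -0.637  0.031]
top cover 0.74 [ 0.563 -0.138  0.027]
top cover 0.64 [ 0.45  -0.004  0.028]
top cover_handle 0.87 [ 0.559 -0.141  0.029]
top cover_handle 0.7 [0.574 0.11  0.011]
top cover_handle 0.64 [ 0.527 -0.639  0.031]
top dowel_front 0.83 [0.573 0.11  0.012]
top dowel_rear 0.57 [0.574 0.105 0.016]
top cover_front 0.66 [ 0.528 -0.63   0.026]
top cover_front 0.62 [ 0.563 -0.142  0.025]
top cover_front 0.46 [0.529 0.288 0.008]
top screw_tin 0.57 [ 0.45  -0.007  0.029]
```

View pics/top.png

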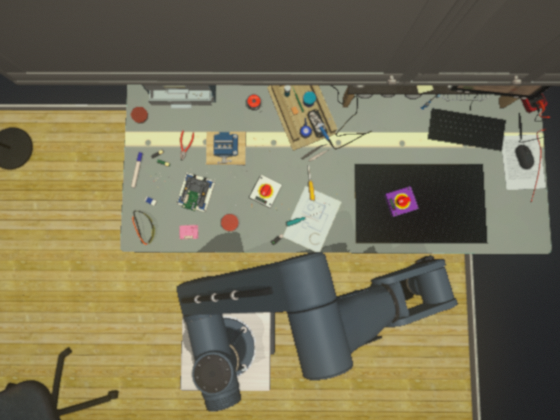

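View pics/scene.png

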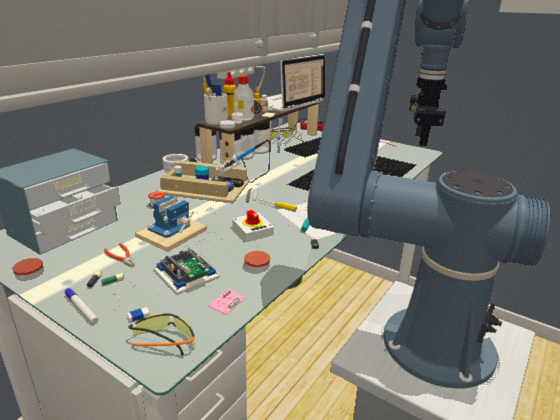

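Top view: relay box at (196,191), the grey cover with its red handle at (266,190), tin at (230,222). The look-alikes are the purple cover at (402,201) and the pink board at (189,231). In the scene view the box is at (186,268) and the cover at (252,225). I'll look closer with the wrist camera.

Run:
```python
from h import *
print(np.round(bot.camera_model("wrist")["tool_from_camera"],3).tolist(), np.round(bot.camera_model("wrist")["intrinsics"],1).tolist())
s=bot.read_state();R=np.array(s["tcp_rot"]);p=np.array(s["position"])
for g in ([.50,-.14,.3],[.5,.13,.3]): print((R.T@(np.array(g)-p)*1000).round())
```

```text
[[0.001, -0.958, -0.286, 0.079], [1.0, 0.001, 0.001, -0.001], [-0.0, -0.286, 0.958, -0.191], [0.0, 0.0, 0.0, 1.0]] [[352.5, 0.0, 282.1], [0.0, 352.5, 212.4], [0.0, 0.0, 1.0]]
[ 394. -287. -107.]
[ 508. -532. -107.]
```

Call:
move_arm(increments=[{"xyz": [32,-18.6,-7.6],"roll": 0,"grip": 100},{"xyz": [32,-18.6,-7.6],"roll": 0,"grip": 100},{"xyz": [32,-18.6,-7.6],"roll": 0,"grip": 100},{"xyz": [32,-18.6,-7.6],"roll": 0,"grip": 100},{"xyz": [32,-18.6,-7.6],"roll": 0,"grip": 100}])

```text
time_s: 1.32
position: [0.3699, -0.4137, 0.2313]
tcp_rot: [[0.907, 0.421, 0.0], [0.421, -0.907, 0.0], [0.0, 0.0, -1.0]]
force: [0.4, -0.9, 0.3]
opening: 0.997
grasp_force: 0.0
```

Call:
move_arm(increments=[{"xyz": [32,-18.6,-7.6],"roll": 0,"grip": 100},{"xyz": [32,-18.6,-7.6],"roll": 0,"grip": 100},{"xyz": [32,-18.6,-7.6],"roll": 0,"grip": 100},{"xyz": [32,-18.6,-7.6],"roll": 0,"grip": 100},{"xyz": [32,-18.6,-7.6],"roll": 0,"grip": 100}])

```text
time_s: 1.73
position: [0.4759, -0.2617, 0.2696]
tcp_rot: [[0.907, 0.421, 0.0], [0.421, -0.907, -0.0], [0.0, 0.0, -1.0]]
force: [0.7, 0.9, -0.2]
opening: 1.0
grasp_force: 0.0
```

Call:
move_arm(increments=[{"xyz": [32,-18.6,-7.6],"roll": 0,"grip": 100},{"xyz": [32,-18.6,-7.6],"roll": 0,"grip": 100},{"xyz": [32,-18.6,-7.6],"roll": 0,"grip": 100},{"xyz": [32,-18.6,-7.6],"roll": 0,"grip": 100},{"xyz": [0,0,0],"roll": 0,"grip": 100}])

```text
time_s: 2.15
position: [0.5639, -0.1366, 0.3013]
tcp_rot: [[0.904, 0.427, 0.006], [0.427, -0.904, 0.002], [0.006, 0.001, -1.0]]
force: [0.5, -1.1, -0.4]
opening: 1.001
grasp_force: 0.0
```

Run:
```python
from h import *
s=bot.read_state(); print(s["time_s"],np.round(s["position"],3),np.round(s["tcp_rot"],3).tolist())
K,T=cam("wrist"); p,d=bot.capture("wrist"); C=cloud(d,K,T); save("w1",p); np.savez("w1.npz",p=p,d=d,C=C,K=K,T=T)
for l in ("cover","cover_handle","relay_box","board","screw_tin"):
    for r in bot.spot_in(l,"wrist")[:3]: print(l,round(r["conf"],2),(T[:3,:3]@np.array(r["at"])+T[:3,3]).round(3))
```

```text
2.15 [ 0.564 -0.137  0.301] [[0.904, 0.427, 0.006], [0.427, -0.904, 0.002], [0.006, 0.001, -1.0]]
cover 0.71 [ 0.572 -0.139  0.025]
cover_handle 0.62 [ 0.571 -0.14   0.028]
relay_box 0.96 [0.578 0.107 0.02 ]
board 0.77 [0.529 0.131 0.034]
board 0.6 [ 0.414  0.143 -0.002]
screw_tin 0.57 [ 0.451 -0.015  0.023]
```

View pics/w1.png

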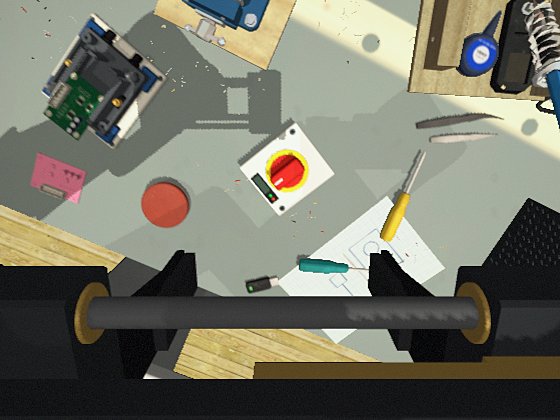

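Cover at (286,168) with its window at (263,190), lower left. Box at (103,80), board sticking out lower left at (70,108). Tin at (165,205), pink look-alike at (58,177). Next: fit rectangles.

```bash
cat >> h.py <<'E'
def rect(P):
    (c,wh,a)=cv2.minAreaRect((P[:,:2]*1000).astype(np.float32)); return np.round(c,1),np.round(wh,1),round(a,1)
def near(C,x,y,r): return (np.hypot(C[...,0]-x,C[...,1]-y)<r)
E
python3 - <<'E'
from h import *
z=np.load("w1.npz"); C=z["C"]; p=z["p"].astype(int)
n=near(C,.572,-.14,.09); Z=C[...,2]
print("cover hist",np.histogram(Z[n],np.arange(-.004,.07,.002)))
print("all",rect(C[n&(Z>.008)])); print("top",rect(C[n&(Z>.024)&(Z<.0305)]))
red=n&(p[...,0]>150)&(p[...,1]<90)&(p[...,2]<90); hb=red&(Z>.05); print("bar",hb.sum(),rect(C[hb]),C[hb].mean(0))
n=near(C,.57,.11,.10)
print("box hist",np.histogram(Z[n],np.arange(-.004,.07,.002)))
for a,b in((.005,.014),(.025,.033),(.005,.06)): m=n&(Z>a)&(Z<b); print(a,b,rect(C[m]))
m=(n&(Z>.044)).astype(np.uint8); k,lab,st,ce=cv2.connectedComponentsWithStats(m)
for i in range(1,k): print(st[i,4],ce[i].round(),C[lab==i].mean(0).round(4),C[lab==i][:,2].max().round(4))
m=n&(Z>.034)&(Z<.042)&(p[...,1]>p[...,0]+15)&(p[...,1]>p[...,2]+10); print("board",m.sum(),rect(C[m]),C[m].mean(0))
E
```

```text
cover hist (array([ 211, 4986, 3063,   42,    4,    6,    5,    4,    2,    7,    3,
          8,    2,    6,   84, 1793, 1541,  375,  184,    6,   12,    5,
          6,    8,    4,   11,    7,    8,    7,   51,  347,  146,    1,
          0,    0,    0,    0]), array([-0.004, -0.002,  0.   ,  0.002,  0.004,  0.006,  0.008,  0.01 ,
        0.012,  0.014,  0.016,  0.018,  0.02 ,  0.022,  0.024,  0.026,
        0.028,  0.03 ,  0.032,  0.034,  0.036,  0.038,  0.04 ,  0.042,
        0.044,  0.046,  0.048,  0.05 ,  0.052,  0.054,  0.056,  0.058,
        0.06 ,  0.062,  0.064,  0.066,  0.068,  0.07 ]))
all (array([ 586.4, -130.5]), array([123.3, 127.1]), 64.0)
top (array([ 566.8, -141.5]), array([86.3, 96.1]), 63.7)
bar 467 (array([ 592.8, -133.8]), array([96.3, 38.6]), 15.5) [ 0.56983971 -0.14096801  0.06961661]
box hist (array([ 354, 5799, 3399,   72,   62,  206,  989,  760, 1128,  234,  174,
        505,  332,  211,  302,  289,  679,  359,   99,  104,  507, 1377,
        476,  577,  154,  126,   34,    0,    0,    0,    0,    0,    0,
          0,    0,    0,    0]), array([-0.004, -0.
[... 1854 characters left out ...]
.] [0.554  0.1002 0.0441] 0.0441
2 [54. 99.] [0.5271 0.1515 0.0461] 0.0462
1 [100. 100.] [0.5496 0.1014 0.0441] 0.0441
1 [100. 103.] [0.5464 0.1    0.0449] 0.0449
1 [105. 102.] [0.5501 0.095  0.0447] 0.0447
1 [102. 105.] [0.5452 0.0972 0.0448] 0.0448
2 [ 98. 108.] [0.5399 0.1014 0.0445] 0.0446
1 [100. 107.] [0.5419 0.0986 0.0449] 0.0449
1 [ 95. 109.] [0.5369 0.1037 0.0443] 0.0443
1 [ 98. 111.] [0.5362 0.0996 0.0445] 0.0445
7 [ 93. 114.] [0.5307 0.1043 0.0443] 0.0449
97 [ 73. 124.] [0.5094 0.1218 0.0469] 0.0493
2 [ 90. 117.] [0.5254 0.1061 0.044 ] 0.0441
1 [ 90. 122.] [0.5193 0.1049 0.0441] 0.0441
board 1441 (array([529.1, 130.5]), array([49.4, 68.2]), 73.6) [0.53092151 0.12944927 0.03865688]
```

Call:
move_arm(increments=[{"xyz": [4.1,-29.3,20.1],"roll": 0,"grip": 0},{"xyz": [4.1,-29.3,20.1],"roll": 0,"grip": 0},{"xyz": [4.1,-29.3,20.1],"roll": 0,"grip": 0},{"xyz": [4.1,-29.3,20.1],"roll": 0,"grip": 0},{"xyz": [4.1,-29.3,20.1],"roll": 0,"grip": 0}])

```text
time_s: 2.87
position: [0.5158, -0.0008, 0.198]
tcp_rot: [[0.908, 0.418, 0.0], [0.418, -0.908, -0.0], [0.0, 0.0, -1.0]]
force: [0.0, 0.2, 0.8]
opening: 0.703
grasp_force: 0.0
```

Call:
move_arm(increments=[{"xyz": [4.1,-29.3,20.1],"roll": 0,"grip": 0},{"xyz": [4.1,-29.3,20.1],"roll": 0,"grip": 0},{"xyz": [4.1,-29.3,20.1],"roll": 0,"grip": 0},{"xyz": [4.1,-29.3,20.1],"roll": 0,"grip": 0},{"xyz": [4.1,-29.3,20.1],"roll": 0,"grip": 0}])

```text
time_s: 3.28
position: [0.4734, 0.1409, 0.0976]
tcp_rot: [[0.908, 0.419, 0.0], [0.419, -0.908, -0.0], [0.0, 0.0, -1.0]]
force: [0.6, -0.0, 0.1]
opening: 0.328
grasp_force: 0.0
```

Call:
move_arm(increments=[{"xyz": [0,0,0],"roll": 0.12,"grip": 0},{"xyz": [0,0,0],"roll": 0.12,"grip": 0},{"xyz": [0,0,0],"roll": 0.12,"grip": 0},{"xyz": [0,0,0],"roll": 0.12,"grip": 0},{"xyz": [0,0,0],"roll": 0.12,"grip": 0}])

```text
time_s: 3.7
position: [0.4738, 0.1399, 0.0982]
tcp_rot: [[0.985, -0.172, -0.0], [-0.172, -0.985, -0.0], [-0.0, 0.0, -1.0]]
force: [-0.2, 0.4, -0.3]
opening: 0.02
grasp_force: 0.0
```

Call:
move_arm(increments=[{"xyz": [0,0,0],"roll": 0.12,"grip": 0},{"xyz": [0,0,0],"roll": 0,"grip": 0},{"xyz": [0,0,0],"roll": 0,"grip": 0},{"xyz": [0,0,0],"roll": 0,"grip": 0}])

```text
time_s: 4.03
position: [0.4738, 0.1403, 0.0984]
tcp_rot: [[0.96, -0.28, -0.0], [-0.28, -0.96, -0.0], [-0.0, 0.0, -1.0]]
force: [0.2, -0.3, 0.6]
opening: 0.01
grasp_force: 0.0
```

```bash
cat >> h.py <<'E'
def tobox(q,c=(.5642,.1206),yaw=-16.0):
    a=np.radians(yaw); r=np.asarray(q)[...,:2]-np.array(c); return np.stack([r[...,0]*np.cos(a)+r[...,1]*np.sin(a),-r[...,0]*np.sin(a)+r[...,1]*np.cos(a)],-1)*1000
def yaw(): R=np.array(bot.read_state()["tcp_rot"]); return np.degrees(np.arctan2(R[1,0],R[0,0]))
E
python3 - <<'E'
from h import *
s=bot.read_state(); print(s["time_s"],np.round(s["position"],4),yaw(),s["opening"],"box",tobox(s["position"]))
K,T=cam("wrist"); p,d=bot.capture("wrist"); C=cloud(d,K,T); save("w2",p); np.savez("w2.npz",p=p,d=d,C=C,K=K,T=T)
Z=C[...,2]; n=near(C,.565,.12,.1); 
m=n&(Z>.005)&(Z<.014);print("plate",rect(C[m]))
p=p.astype(int); m=n&(Z>.034)&(Z<.042)&(p[...,1]>p[...,0]+15)&(p[...,1]>p[...,2]+10); print("board",m.sum(),rect(C[m])); b=tobox(C[m]); print(np.percentile(b,[0,1,99,100],axis=0))
E
```

```text
4.0333 [0.4738 0.1403 0.0984] -16.276717226781734 0.009728007286647153 box [-92.32862997  -5.93958433]
plate (array([562.5, 121.8]), array([114.4, 121.5]), 73.8)
board 4987 (array([529.2, 131.5]), array([50., 68.]), 73.7)
[[-70.57272024 -24.07772548]
 [-70.19294634 -23.10471108]
 [ -2.76626517  24.09355637]
 [ -2.5344121   25.90067691]]
```

View pics/w2.png

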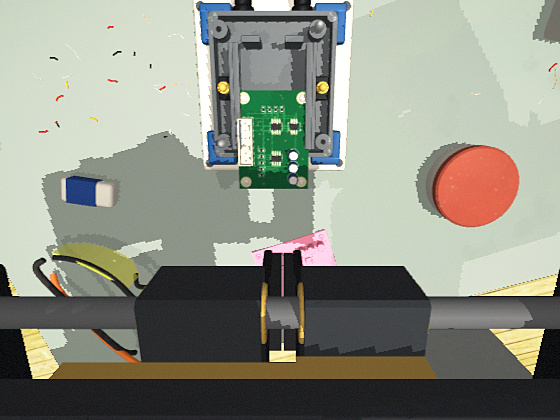

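The board (green, front edge at row 188, centred near column 273) sits in the rails, with clear space in front. I'll go down with shut fingers and push.

Call:
move_arm(increments=[{"xyz": [0,-6.4,25],"roll": 0,"grip": 0},{"xyz": [0,0,25],"roll": 0,"grip": 0},{"xyz": [0,0,15],"roll": 0,"grip": 0},{"xyz": [6,0,0],"roll": 0,"grip": 0},{"xyz": [4,0,0],"roll": 0,"grip": 0}])

```text
time_s: 4.5
position: [0.4853, 0.1442, 0.0329]
tcp_rot: [[0.96, -0.281, -0.001], [-0.281, -0.96, -0.0], [-0.001, 0.0, -1.0]]
force: [0.8, -0.0, 1.1]
opening: 0.006
grasp_force: 0.0
```

Call:
move_arm(increments=[{"xyz": [4,0,0],"roll": 0,"grip": 0},{"xyz": [4,0,0],"roll": 0,"grip": 0},{"xyz": [4,0,0],"roll": 0,"grip": 0},{"xyz": [4,0,0],"roll": 0,"grip": 0},{"xyz": [4,0,0],"roll": 0,"grip": 0}])

```text
time_s: 4.92
position: [0.5052, 0.1386, 0.034]
tcp_rot: [[0.96, -0.281, 0.001], [-0.281, -0.96, 0.0], [0.001, -0.0, -1.0]]
force: [0.4, -0.2, 0.2]
opening: 0.002
grasp_force: 0.0
```

Call:
move_arm(increments=[{"xyz": [3,0,0],"roll": 0,"grip": 0},{"xyz": [2,0,0],"roll": 0,"grip": 0},{"xyz": [2,0,0],"roll": 0,"grip": 0},{"xyz": [1,0,0],"roll": 0,"grip": 0},{"xyz": [0,0,0],"roll": 0,"grip": 0}])

```text
time_s: 5.33
position: [0.5121, 0.1365, 0.0333]
tcp_rot: [[0.96, -0.281, 0.0], [-0.281, -0.96, -0.0], [0.0, -0.0, -1.0]]
force: [-0.9, 0.6, -0.8]
opening: 0.002
grasp_force: 0.0
```

Run:
```python
from h import *
s=bot.read_state(); print(s["time_s"],np.round(s["position"],4),yaw(),s["force"],"box",tobox(s["position"]))
K,T=cam("wrist"); p,d=bot.capture("wrist"); C=cloud(d,K,T); save("w3",p)
Z=C[...,2]; n=near(C,.565,.12,.1); p=p.astype(int)
m=n&(Z>.034)&(Z<.042)&(p[...,1]>p[...,0]+15)&(p[...,1]>p[...,2]+10); b=tobox(C[m]); print(m.sum(),np.percentile(b,[0,1,99,100],axis=0))
```

```text
5.3333 [0.5121 0.1365 0.0333] -16.34134543449202 [-0.86764916  0.58438741 -0.8368094 ] box [-54.45622298   0.92040234]
6089 [[-63.46921919 -24.02688506]
 [-61.55866403 -22.77167263]
 [ -2.79037119  22.91708762]
 [ -2.16451443  25.86783346]]
```

View pics/w3.png

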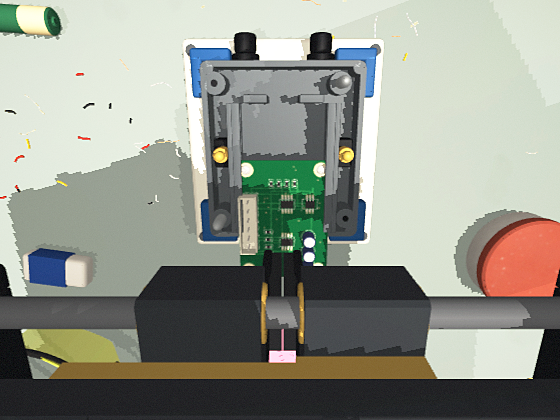

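Run:
```python
from h import *
K,T=cam("wrist"); p,d=bot.capture("wrist"); C=cloud(d,K,T); np.savez("w3.npz",p=p,d=d,C=C)
B=tobox(C)
for c in (246,256,268,276,290,300,310,320):
    print(c,[(r,B[r,c].round().astype(int).tolist(),round(C[r,c,2]*1000)) for r in range(165,275,9)][-5:])
i=cv2.resize(p[140:290,180:380],None,fx=4,fy=4,interpolation=cv2.INTER_CUBIC); save("w3c",i)
K,T=cam("scene"); p,d=bot.capture("scene"); C=cloud(d,K,T); save("s3",cv2.resize(p[190:320,110:310],None,fx=4,fy=4,interpolation=cv2.INTER_CUBIC))
```

```text
246 [(237, [-45, 22], 42), (246, [-51, 22], 40), (255, [-57, 22], 38), (264, [-63, 22], 38), (273, [-17, 11], 141)]
256 [(237, [-44, 16], 45), (246, [-48, 16], 47), (255, [-57, 17], 38), (264, [-63, 17], 39), (273, [-17, 8], 142)]
268 [(237, [-47, 10], 38), (246, [-51, 10], 40), (255, [-44, 8], 69), (264, [-44, 8], 80), (273, [-44, 8], 89)]
276 [(237, [-46, 5], 40), (246, [-52, 5], 38), (255, [-46, 5], 65), (264, [-45, 4], 76), (273, [-45, 4], 85)]
290 [(237, [-46, -3], 38), (246, [-52, -3], 39), (255, [-45, -2], 66), (264, [-45, -2], 76), (273, [-45, -2], 87)]
300 [(237, [-46, -9], 39), (246, [-52, -9], 38), (255, [-44, -7], 69), (264, [-44, -7], 80), (273, [-44, -6], 88)]
310 [(237, [-43, -13], 48), (246, [-48, -14], 47), (255, [-53, -14], 48), (264, [-59, -14], 47), (273, [-17, -6], 142)]
320 [(237, [-47, -20], 38), (246, [-52, -20], 39), (255, [-57, -20], 40), (264, [-63, -20], 38), (273, [-18, -9], 141)]
```

View pics/s3.png

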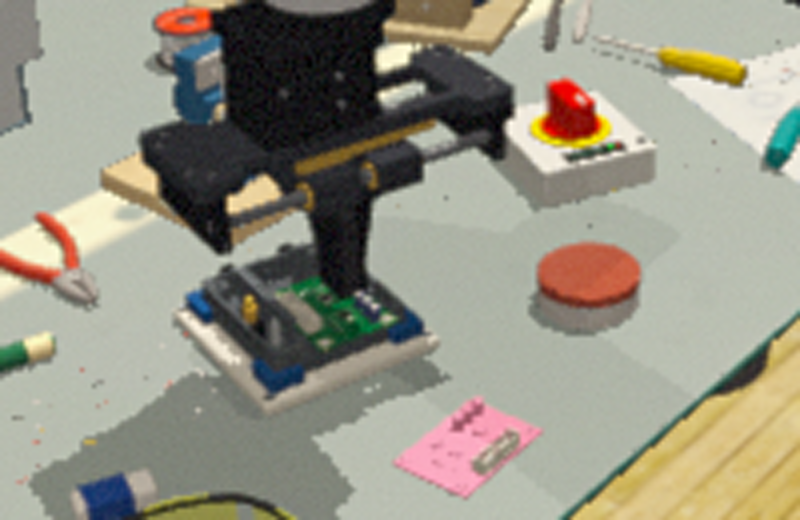

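Run:
```python
from h import *
K,T=cam("scene"); s=bot.read_state(); x=np.array(s["position"])
Ti=np.linalg.inv(T)
for dz in (0,.015,.03,.045):
    q=Ti[:3,:3]@(x+[0,0,dz])+Ti[:3,3]; u=K@q; u=u[:2]/u[2]; print(dz,u.round(1),(u-[110,190])*4)
p,d=bot.capture("scene"); C=cloud(d,K,T); B=tobox(C)
dark=(p.max(2)<70)
m=(np.abs(B[...,0]+54)<25)&(np.abs(B[...,1])<25)&(C[...,2]>.04)&(C[...,2]<.12)&dark
print(m.sum(), np.percentile(C[m][:,2],[0,1,5,20]))
for r in range(240,275,3): print(r,[(c,B[r,c].round().astype(int).tolist(),round(C[r,c,2]*1000)) for c in (192,196,200)])
print(s["joint_positions"])
```

```text
0 [196.8 272.4] [347.06638476 329.45717959]
0.015 [196.4 266.8] [345.54823034 307.39304972]
0.03 [196.  261.3] [344.00996188 285.03659191]
0.045 [195.6 255.6] [342.45117696 262.38195784]
287 [0.04054574 0.04078839 0.0420652  0.07225634]
240 [(192, [-93, 26], 145), (196, [-91, 16], 141), (200, [-90, 6], 137)]
243 [(192, [-65, 12], 120), (196, [-61, 1], 114), (200, [-65, -7], 113)]
246 [(192, [-64, 13], 112), (196, [-63, 2], 108), (200, [-65, -6], 105)]
249 [(192, [-64, 13], 105), (196, [-65, 4], 101), (200, [-64, -6], 98)]
252 [(192, [-63, 13], 97), (196, [-64, 4], 93), (200, [-66, -5], 91)]
255 [(192, [-60, 12], 87), (196, [-64, 5], 86), (200, [-66, -4], 84)]
258 [(192, [-56, 11], 76), (196, [-65, 6], 79), (200, [-64, -5], 75)]
261 [(192, [-56, 11], 68), (196, [-63, 5], 70), (200, [-64, -4], 66)]
264 [(192, [-28, -3], 40), (196, [-32, -11], 39), (200, [-46, -14], 45)]
267 [(192, [-38, 3], 40), (196, [-42, -5], 39), (200, [-54, -9], 43)]
270 [(192, [-49, 9], 40), (196, [-53, 1], 39), (200, [-59, -6], 39)]
273 [(192, [-59, 15], 40), (196, [-66, 9], 41), (200, [-67, -1], 38)]
[2.84582056e+00 3.71959844e+01 1.03092761e+02 2.03234190e-03
 3.97365273e+01 1.09178558e+02]
```

View pics/w3c.png

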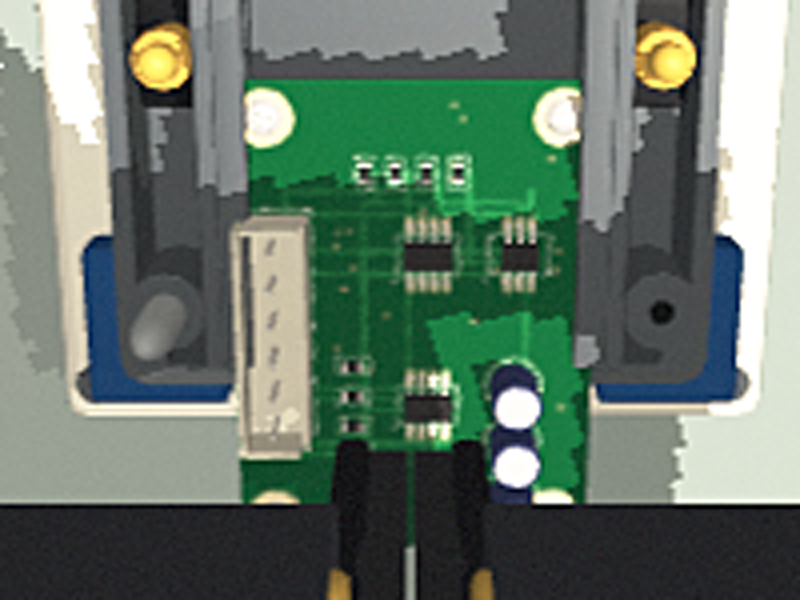

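Both cameras put the fingertips near z 0.062 while the reported TCP is at 0.033. So the fingers end about 29 mm short of the reported TCP, and they passed over the board without touching it. I'll back off, go lower and measure the tip again.

Call:
move_arm(increments=[{"xyz": [-19,0,0],"roll": 0,"grip": 0},{"xyz": [-19,0,0],"roll": 0,"grip": 0},{"xyz": [0,0,14],"roll": 0,"grip": 0},{"xyz": [0,0,13],"roll": 0,"grip": 0},{"xyz": [0,0,0],"roll": 0,"grip": 0}])

```text
time_s: 5.95
position: [0.4736, 0.1473, 0.0049]
tcp_rot: [[0.96, -0.281, -0.004], [-0.281, -0.96, -0.0], [-0.004, 0.001, -1.0]]
force: [0.2, -0.9, -0.5]
opening: 0.004
grasp_force: 0.0
```

Run:
```python
from h import *
s=bot.read_state(); print(s["time_s"],np.round(s["position"],4),s["force"],tobox(s["position"]))
for n in ("scene","wrist"):
    K,T=cam(n); p,d=bot.capture(n); C=cloud(d,K,T); B=tobox(C); b0=tobox(s["position"])
    m=(np.abs(B[...,0]-b0[0])<13)&(np.abs(B[...,1]-b0[1])<14)&(C[...,2]>.012)&(C[...,2]<.1)
    print(n,m.sum(),np.percentile(C[m][:,2],[0,1,2,5,10]).round(4), np.percentile(B[m],[2,98],axis=0).round(1))
```

```text
5.95 [0.4736 0.1473 0.0049] [ 0.16111831 -0.93954301 -0.54266447] [-94.39426987   0.66610589]
scene 258 [0.0343 0.0349 0.036  0.038  0.0404] [[-106.6  -11.3]
 [ -83.3   14.2]]
wrist 2203 [0.0343 0.0356 0.0363 0.0387 0.042 ] [[-102.6   -6.4]
 [ -82.3    9.2]]
```

Call:
move_arm(increments=[{"xyz": [10,0,0],"roll": 0,"grip": 0},{"xyz": [4,0,0],"roll": 0,"grip": 0},{"xyz": [4,0,0],"roll": 0,"grip": 0},{"xyz": [4,0,0],"roll": 0,"grip": 0},{"xyz": [4,0,0],"roll": 0,"grip": 0}])

```text
time_s: 6.47
position: [0.5009, 0.1397, 0.0067]
tcp_rot: [[0.96, -0.282, 0.0], [-0.282, -0.96, 0.0], [0.0, -0.0, -1.0]]
force: [-0.5, -0.1, -0.1]
opening: 0.005
grasp_force: 0.4
```

Call:
move_arm(increments=[{"xyz": [4,0,0],"roll": 0,"grip": 0},{"xyz": [4,0,0],"roll": 0,"grip": 0},{"xyz": [3,0,0],"roll": 0,"grip": 0},{"xyz": [2,0,0],"roll": 0,"grip": 0},{"xyz": [2,0,0],"roll": 0,"grip": 0}])

```text
time_s: 6.88
position: [0.5141, 0.1357, 0.0062]
tcp_rot: [[0.96, -0.282, -0.002], [-0.282, -0.96, 0.0], [-0.002, 0.0, -1.0]]
force: [-4.0, 2.1, 2.9]
opening: 0.004
grasp_force: 1.9
```

```bash
cat > b.py <<'E'
from h import *
s=bot.read_state(); print(s["time_s"],np.round(s["position"],4),np.round(s["force"],1),"box",tobox(s["position"]))
K,T=cam("wrist"); p,d=bot.capture("wrist"); C=cloud(d,K,T); save("wb",p)
Z=C[...,2]; n=near(C,.565,.12,.1); p=p.astype(int)
m=n&(Z>.034)&(Z<.042)&(p[...,1]>p[...,0]+15)&(p[...,1]>p[...,2]+10); b=tobox(C[m]); print(m.sum(),np.percentile(b,[0,1,99,100],axis=0).round(1).tolist())
E
python3 b.py
```

```text
6.8833 [0.5141 0.1357 0.0062] [-4.   2.1  2.9] box [-52.33087863   0.7192095 ]
10514 [[-42.1, -21.6], [-41.0, -21.0], [25.8, 22.0], [26.4, 23.1]]
```

Call:
move_arm(increments=[{"xyz": [1,0,0],"roll": 0,"grip": 0},{"xyz": [1,0,0],"roll": 0,"grip": 0},{"xyz": [0,0,0],"roll": 0,"grip": 0}])

```text
time_s: 7.18
position: [0.5141, 0.1356, 0.0061]
tcp_rot: [[0.96, -0.281, -0.005], [-0.281, -0.96, 0.0], [-0.005, 0.001, -1.0]]
force: [-5.9, 3.8, 3.8]
opening: 0.004
grasp_force: 2.7
```

```bash
python3 b.py
```

```text
7.1833 [0.5141 0.1356 0.0061] [-5.9  3.8  3.8] box [-52.30041487   0.64347331]
10484 [[-41.7, -21.6], [-40.8, -21.0], [25.7, 22.1], [26.2, 23.0]]
```

View pics/wb.png

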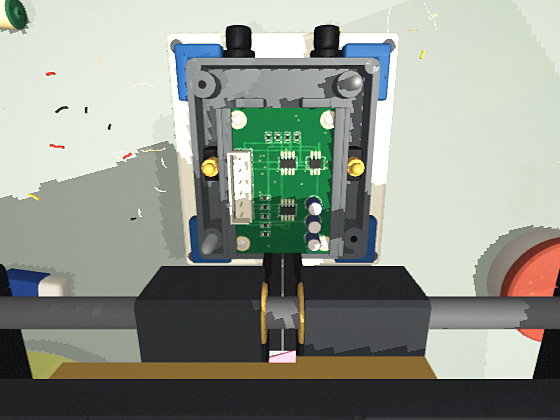

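Board home: rear edge against the stops (row 105), and it resists more push. Retreat and measure the dowels.

Call:
move_arm(increments=[{"xyz": [-10,0,0],"roll": 0,"grip": 0},{"xyz": [-15,0,-30],"roll": 0,"grip": 0},{"xyz": [0,-5,-40],"roll": 0,"grip": 0},{"xyz": [0,0,-30],"roll": 0,"grip": 100},{"xyz": [0,0,0],"roll": 0,"grip": 100}])

```text
time_s: 7.65
position: [0.4992, 0.1476, 0.1118]
tcp_rot: [[0.96, -0.28, 0.014], [-0.28, -0.96, 0.001], [0.014, -0.005, -1.0]]
force: [1.4, 0.5, 0.2]
opening: 0.082
grasp_force: 0.0
```

Run:
```python
from h import *
s=bot.read_state(); print(s["time_s"],np.round(s["position"],4),np.round(s["qvel"],1))
K,T=cam("wrist"); p,d=bot.capture("wrist"); C=cloud(d,K,T); save("w5",p); np.savez("w5.npz",p=p,d=d,C=C)
Z=C[...,2]; n=near(C,.565,.12,.1); B=tobox(C)
print("plate",rect(C[n&(Z>.005)&(Z<.014)]))
print("rim+",rect(C[n&(Z>.024)&(Z<.034)]))
for e in ((-37,36),(37,-30)):
    m=(np.hypot(B[...,0]-e[0],B[...,1]-e[1])<7)&(Z>.040); print(e,m.sum(),B[m].mean(0),np.median(B[m],0),Z[m].max())
q=p.astype(int); m=n&(Z>.034)&(Z<.042)&(q[...,1]>q[...,0]+15)&(q[...,1]>q[...,2]+10); print("board",rect(C[m]),np.percentile(B[m],[0,1,99,100],axis=0).round(1).tolist())
```

```text
7.65 [0.4992 0.1476 0.1118] [-0.5  4.1  2.5 -0.1 -4.4 -0.1]
plate (array([563.9, 121.3]), array([114.3, 122.9]), 73.8)
rim+ (array([570.1, 119.4]), array([ 86.4, 110. ]), 73.7)
(-37, 36) 4011 [-36.30605826  36.01455631] [-34.82752764  36.01203711] 0.23704381809843
(37, -30) 63 [ 35.85667076 -28.94775561] [ 35.75128912 -28.88252064] 0.04716224894635829
board (array([556.9, 123.4]), array([44.1, 67.8]), 73.8) [[-41.7, -21.3], [-41.4, -20.8], [25.9, 21.8], [26.2, 22.8]]
```

Run:
```python
from h import *
for f in ("w5","w1","w2"):
    z=np.load(f+".npz"); C=z["C"]; Z=C[...,2]; B=tobox(C,(.564,.1212),-16.2)
    for e in ((-37,36),(37,-30)):
        m=(np.hypot(B[...,0]-e[0],B[...,1]-e[1])<6)&(Z>.036)&(Z<.05); print(f,e,m.sum(),B[m].mean(0).round(1),((B[m].min(0)+B[m].max(0))/2).round(1))
```

```text
w5 (-37, 36) 55 [-36.7  35.6] [-37.2  35.9]
w5 (37, -30) 70 [ 36.2 -29.3] [ 36.4 -29.7]
w1 (-37, 36) 36 [-36.1  34.5] [-36.4  35. ]
w1 (37, -30) 29 [ 37.4 -31.5] [ 37.4 -30.9]
w2 (-37, 36) 64 [-36.9  35.4] [-37.3  35.7]
w2 (37, -30) 89 [ 35.7 -29.5] [ 36.3 -29.9]
```

Call:
move_arm(increments=[{"xyz": [18.2,32.3,-2],"roll": 0,"grip": 100},{"xyz": [18.2,32.3,-2],"roll": 0,"grip": 100},{"xyz": [18.2,32.3,-2],"roll": 0,"grip": 100},{"xyz": [18.2,32.3,-2],"roll": 0,"grip": 100},{"xyz": [18.2,32.3,-2],"roll": 0,"grip": 100}])

```text
time_s: 8.12
position: [0.5357, -0.0353, 0.1151]
tcp_rot: [[0.96, -0.281, -0.001], [-0.281, -0.96, -0.0], [-0.001, 0.0, -1.0]]
force: [-0.1, -0.1, 0.1]
opening: 0.5
grasp_force: 0.0
```

Call:
move_arm(increments=[{"xyz": [18.2,32.3,0],"roll": 0,"grip": 100},{"xyz": [18.2,32.3,0],"roll": 0,"grip": 100},{"xyz": [18.2,32.3,0],"roll": 0,"grip": 100},{"xyz": [0,0,0],"roll": 0.088,"grip": 100},{"xyz": [0,0,0],"roll": 0.088,"grip": 100}])

```text
time_s: 8.53
position: [0.5614, -0.1451, 0.1147]
tcp_rot: [[0.892, -0.452, -0.0], [-0.452, -0.892, -0.001], [0.0, 0.001, -1.0]]
force: [-0.1, 1.1, -0.2]
opening: 0.878
grasp_force: 0.0
```

Call:
move_arm(increments=[{"xyz": [0,0,0],"roll": 0,"grip": 100},{"xyz": [0,0,0],"roll": 0,"grip": 100}])

```text
time_s: 8.7
position: [0.5604, -0.142, 0.115]
tcp_rot: [[0.896, -0.443, -0.002], [-0.443, -0.896, 0.001], [-0.002, 0.0, -1.0]]
force: [0.7, -0.1, 0.1]
opening: 0.976
grasp_force: 0.0
```

```bash
cat > c.py <<'E'
from h import *
s=bot.read_state(); print(s["time_s"],np.round(s["position"],4),yaw(),np.round(s["force"],1),s["opening"])
K,T=cam("wrist"); p,d=bot.capture("wrist"); C=cloud(d,K,T); save("wc",p); np.savez("wc.npz",p=p,d=d,C=C)
Z=C[...,2]; n=near(C,.567,-.141,.07)
print("top",rect(C[n&(Z>.024)&(Z<.031)]))
q=p.astype(int); hb=n&(q[...,0]>120)&(q[...,1]<80)&(q[...,2]<80)&(Z>.053)&(Z<.062); print("bar",hb.sum(),rect(C[hb]),np.median(Z[hb]))
R=np.array(s["tcp_rot"]); print("to cover, tool mm:",R.T@(np.array([.5668,-.1415,.007])-s["position"])*1000)
E
python3 c.py
```

```text
8.7 [ 0.5604 -0.142   0.115 ] -26.32104266169937 [ 0.7 -0.1  0.1] 0.9757023804717173
top (array([ 566.8, -141.4]), array([86.3, 95.1]), 63.7)
bar 1319 (array([ 566.6, -141.2]), array([20. , 42.7]), 63.0) 0.05751018741619615
to cover, tool mm: [  5.73325554  -3.29086128 108.02298158]
```

View pics/wc.png

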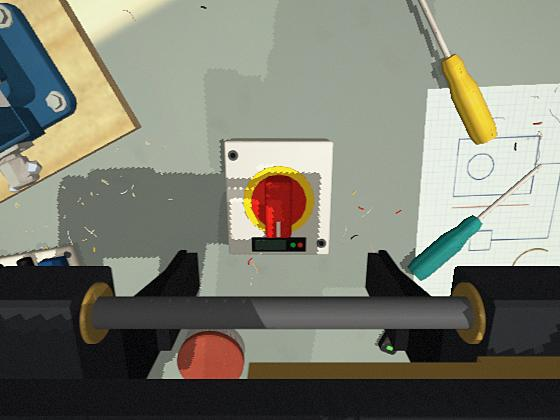

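Call:
move_arm(increments=[{"xyz": [5.7,-3.4,30],"roll": 0,"grip": 100},{"xyz": [0,0,35],"roll": 0,"grip": 100},{"xyz": [0,0,30],"roll": 0,"grip": 100},{"xyz": [0,0,12],"roll": 0,"grip": 100},{"xyz": [0,0,0],"roll": 0,"grip": 100}])

```text
time_s: 9.17
position: [0.5652, -0.1397, 0.0062]
tcp_rot: [[0.896, -0.443, -0.007], [-0.443, -0.896, 0.003], [-0.007, 0.0, -1.0]]
force: [-0.2, -0.2, -0.3]
opening: 0.999
grasp_force: 0.0
```

```bash
python3 c.py
python3 - <<'E'
from h import *
z=np.load("wc.npz"); C=z["C"]; p=np.array(bot.read_state()["position"]); m=(np.hypot(C[...,0]-p[0],C[...,1]-p[1])<.07)&(C[...,2]<.12)&(z["p"].max(2)<60)&(C[...,2]>.031)
print(m.sum(),np.percentile(C[m][:,2],[0,1,3,10]))
E
```

```text
9.1667 [ 0.5652 -0.1397  0.0062] -26.313894678690048 [-0.2 -0.2 -0.3] 0.9987718758450261
top (array([ 566.6, -141.2]), array([86.6, 96.5]), 63.6)
bar 2337 (array([ 574.2, -145.2]), array([19.6, 26.9]), 63.7) 0.05745563197943376
to cover, tool mm: [ 2.24408101  0.86004902 -0.80502652]
12407 [0.03466934 0.03760491 0.04111339 0.05240742]
```

Call:
move_arm(increments=[{"xyz": [1.8,0.6,0],"roll": 0,"grip": 5},{"xyz": [0,0,0],"roll": 0,"grip": 5},{"xyz": [0,0,0],"roll": 0,"grip": 5},{"xyz": [0,0,0],"roll": 0,"grip": 5},{"xyz": [0,0,0],"roll": 0,"grip": 5}])

```text
time_s: 9.63
position: [0.5698, -0.1431, 0.0105]
tcp_rot: [[0.896, -0.445, 0.002], [-0.445, -0.896, -0.001], [0.002, -0.0, -1.0]]
force: [-1.3, -0.1, -0.2]
opening: 0.708
grasp_force: 0.0
```

Call:
move_arm(increments=[{"xyz": [0,0,0],"roll": 0,"grip": 5},{"xyz": [0,0,0],"roll": 0,"grip": 5},{"xyz": [0,0,0],"roll": 0,"grip": 5},{"xyz": [0,0,0],"roll": 0,"grip": 5},{"xyz": [0,0,0],"roll": 0,"grip": 5}])

```text
time_s: 10.05
position: [0.5691, -0.1428, 0.0093]
tcp_rot: [[0.896, -0.445, -0.0], [-0.445, -0.896, 0.0], [-0.0, -0.0, -1.0]]
force: [-0.6, 0.1, -0.1]
opening: 0.324
grasp_force: 0.0
```

```bash
python3 c.py
```

```text
10.05 [ 0.5691 -0.1428  0.0093] -26.42546494718275 [-0.6  0.1 -0.1] 0.3236165630853669
top (array([ 566.6, -141.2]), array([86.3, 96.4]), 63.7)
bar 1994 (array([ 566.6, -141.5]), array([19.3, 43.2]), 63.4) 0.057533222815883106
to cover, tool mm: [-2.62611938 -0.14249132  2.31091873]
```

Call:
move_arm(increments=[{"xyz": [-2.6,0,1.5],"roll": 0,"grip": 0},{"xyz": [0,0,0],"roll": 0,"grip": 0},{"xyz": [0,0,0],"roll": 0,"grip": 0},{"xyz": [0,0,0],"roll": 0,"grip": 0},{"xyz": [0,0,0],"roll": 0,"grip": 0}])

```text
time_s: 10.52
position: [0.5686, -0.1426, 0.0086]
tcp_rot: [[0.895, -0.445, 0.004], [-0.445, -0.895, -0.002], [0.004, -0.0, -1.0]]
force: [3.6, -2.2, 5.5]
opening: 0.222
grasp_force: 30.0
```

```bash
python3 c.py
```

```text
10.5167 [ 0.5686 -0.1426  0.0086] -26.43050748038542 [ 3.6 -2.2  5.5] 0.22189648637009082
top (array([ 566.5, -141.2]), array([86.5, 96.2]), 63.7)
bar 2076 (array([ 564.6, -145.2]), array([28.2, 43.2]), 64.3) 0.05749570369956315
to cover, tool mm: [-2.11289426 -0.17910385  1.62516352]
```

Call:
move_arm(increments=[{"xyz": [0,0,-10],"roll": 0,"grip": 0},{"xyz": [0,0,-25],"roll": 0,"grip": 0},{"xyz": [0,0,-35],"roll": 0,"grip": 0},{"xyz": [0,0,-35],"roll": 0,"grip": 0},{"xyz": [0,0,0],"roll": 0,"grip": 0}])

```text
time_s: 10.98
position: [0.5692, -0.1423, 0.1185]
tcp_rot: [[0.896, -0.445, 0.007], [-0.445, -0.896, -0.003], [0.008, -0.0, -1.0]]
force: [-0.1, -0.7, -1.4]
opening: 0.227
grasp_force: 30.0
```

Call:
move_arm(increments=[{"xyz": [0,0,0],"roll": 0,"grip": 0},{"xyz": [0,0,0],"roll": 0,"grip": 0}])

```text
time_s: 11.15
position: [0.5646, -0.1405, 0.1118]
tcp_rot: [[0.896, -0.445, -0.004], [-0.445, -0.896, 0.002], [-0.005, 0.0, -1.0]]
force: [-1.1, 0.8, -2.0]
opening: 0.223
grasp_force: 30.0
```

```bash
cat > g.py <<'E'
from h import *
s=bot.read_state(); R=np.array(s["tcp_rot"]);P=np.array(s["position"]); print(s["time_s"],P.round(4),yaw(),np.round(s["force"],1),s["opening"],s["grasp_force"])
K,T=cam("wrist"); p,d=bot.capture("wrist"); C=cloud(d,K,T); save("wg",p); np.savez("wg.npz",p=p,d=d,C=C)
L=(C-P)@R*1000   # tool frame mm
n=(np.abs(L[...,0])<60)&(np.abs(L[...,1])<55)&(p.min(2)>120)&(L[...,2]<25)
z0=np.median(L[n][:,2]); m=n&(np.abs(L[...,2]-z0)<3)
print("cover top z in tool",z0,m.sum()); A=np.c_[L[m][:,:2],np.ones(m.sum())]; print("tilt fit",np.linalg.lstsq(A,L[m][:,2],rcond=None)[0])
c=cv2.minAreaRect(L[m][:,:2].astype(np.float32)); print(c)
print("far edges", L[m].min(0),L[m].max(0))
E
python3 g.py
python3 - <<'E'
from h import *
C=np.load("w1.npz")["C"]
for x in np.arange(.45,.76,.05): print(round(x,2),[int(1000*np.percentile(C[(abs(C[...,0]-x)<.025)&(abs(C[...,1]-y)<.025)][:,2],99)) if ((abs(C[...,0]-x)<.025)&(abs(C[...,1]-y)<.025)).any() else -1 for y in np.arange(-.15,.26,.05)])
E
```

```text
11.15 [ 0.5646 -0.1405  0.1118] -26.415859576321417 [-1.1  0.8 -2. ] 0.22314026385324637 29.99985694885254
cover top z in tool -18.946158244560053 10050
tilt fit [ 4.39826602e-03 -1.23436898e-04 -1.90410638e+01]
((-2.4614181518554688, -0.41219329833984375), (96.29925537109375, 86.12315368652344), 0.07474829256534576)
far edges [-50.61828147 -43.42163271 -21.39674156] [ 45.7183849   42.66972722 -16.02510381]
0.45 [1, 1, 25, 26, 1, 10, 10, 2, 1]
0.5 [29, 2, 16, 24, 2, 47, 47, 9, 1]
0.55 [59, 442, 426, 1, 22, 44, 47, 19, 1]
0.6 [442, 442, 423, 1, 30, 43, 43, 2, 1]
0.65 [2, 493, 18, 80, 46, 24, 20, 1, -1]
0.7 [1, 1, 32, 100, 85, 18, -1, -1, -1]
0.75 [2, 1, 28, 36, -1, -1, -1, -1, -1]
```

View pics/wg.png

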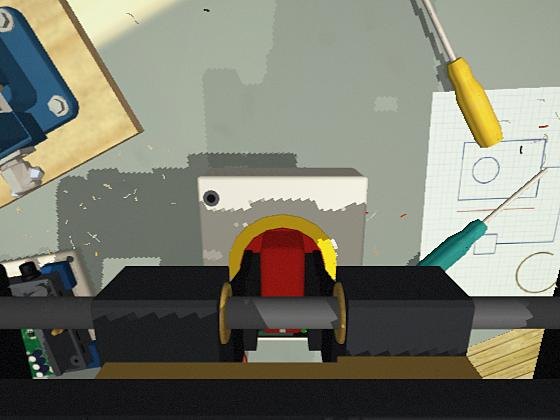

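Cover held level and square at offset (-2.5,-0.4) mm in the tool, window end toward the gripper side at the bottom. Carry it over the box.

Call:
move_arm(increments=[{"xyz": [-8,-16,-10],"roll": 0,"grip": 0},{"xyz": [-14,-29,-10],"roll": 0,"grip": 0},{"xyz": [-14,-29,-5],"roll": 0,"grip": 0},{"xyz": [-14,-29,0],"roll": 0,"grip": 0},{"xyz": [-14,-29,0],"roll": 0,"grip": 0}])

```text
time_s: 11.62
position: [0.5662, 0.0066, 0.1359]
tcp_rot: [[0.895, -0.446, -0.005], [-0.446, -0.895, 0.001], [-0.005, 0.001, -1.0]]
force: [1.1, 0.5, -1.2]
opening: 0.224
grasp_force: 30.0
```

Call:
move_arm(increments=[{"xyz": [-14,-29,0],"roll": 0,"grip": 0},{"xyz": [-14,-29,0],"roll": 0,"grip": 0},{"xyz": [-14,-29,0],"roll": 0,"grip": 0},{"xyz": [-8.5,-15,0],"roll": 0,"grip": 0},{"xyz": [0,0,0],"roll": -0.089,"grip": 0}])

```text
time_s: 12.03
position: [0.5654, 0.1229, 0.1353]
tcp_rot: [[0.934, -0.358, -0.007], [-0.358, -0.934, 0.001], [-0.007, 0.001, -1.0]]
force: [-0.6, -0.5, -1.7]
opening: 0.227
grasp_force: 30.0
```

Call:
move_arm(increments=[{"xyz": [0,0,10],"roll": -0.089,"grip": 0},{"xyz": [0,0,15],"roll": 0,"grip": 0},{"xyz": [0,0,10],"roll": 0,"grip": 0},{"xyz": [0,0,0],"roll": 0,"grip": 0},{"xyz": [0,0,0],"roll": 0,"grip": 0}])

```text
time_s: 12.45
position: [0.5667, 0.1187, 0.101]
tcp_rot: [[0.96, -0.28, -0.005], [-0.28, -0.96, -0.0], [-0.005, 0.001, -1.0]]
force: [0.3, 0.4, -1.5]
opening: 0.229
grasp_force: 30.0
```

```bash
cat >> g.py <<'E'
a=np.radians(-16.2); Rb=np.array([[np.cos(a),-np.sin(a)],[np.sin(a),np.cos(a)]])
off=R[:,:2]@np.array(c[0])/1000
print("cover - box mm in box axes (x,y), origin z:", tobox(P+off,(.564,.1212),-16.2), (P[2]-.009)*1000, "yaw err",yaw()+16.2)
Z=C[...,2]; B=tobox(C,(.564,.1212),-16.2)
for a_,b_ in ((.005,.014),(.026,.034)):
    m=(np.abs(B)<80).all(-1)&(Z>a_)&(Z<b_); print("visible box band",a_,m.sum(), B[m].min(0),B[m].max(0)) if m.any() else None
E
python3 g.py
```

```text
12.45 [0.5667 0.1187 0.101 ] -16.25422535131212 [ 0.3  0.4 -1.5] 0.22859451690885255 29.999781847000122
cover top z in tool -18.972863074522706 10376
tilt fit [ 3.76657080e-03 -2.46194180e-04 -1.90253183e+01]
((-2.4554100036621094, -0.4714622497558594), (86.34908294677734, 96.4841079711914), 89.99871063232422)
far edges [-50.69727052 -43.64668531 -21.70905288] [ 45.78687321  42.70292152 -16.07114958]
cover - box mm in box axes (x,y), origin z: [ 0.86932687 -1.16273965] 91.96702583764731 yaw err -0.05658410776785061
visible box band 0.005 2450 [ 33.96936638 -56.99530456] [61.8716748  57.19967215]
visible box band 0.026 1002 [ 38.19188549 -42.96627818] [61.10591272 43.07468125]
```

Call:
move_arm(increments=[{"xyz": [-0.9,-1.2,10],"roll": 0,"grip": 0},{"xyz": [0,0,15],"roll": 0,"grip": 0},{"xyz": [0,0,11],"roll": 0,"grip": 0},{"xyz": [0,0,0],"roll": 0,"grip": 0},{"xyz": [0,0,0],"roll": 0,"grip": 0}])

```text
time_s: 12.92
position: [0.5673, 0.1202, 0.0662]
tcp_rot: [[0.96, -0.28, -0.002], [-0.28, -0.96, 0.0], [-0.002, 0.0, -1.0]]
force: [1.0, -0.2, -1.4]
opening: 0.227
grasp_force: 30.0
```

```bash
python3 g.py
```

```text
12.9167 [0.5673 0.1202 0.0662] -16.238128473547786 [ 1.  -0.2 -1.4] 0.2269774583936043 29.999704957008362
cover top z in tool -19.005969887626804 10399
tilt fit [ 4.93142129e-03  1.20067219e-04 -1.90565668e+01]
((-2.2665138244628906, -0.4152374267578125), (86.34739685058594, 96.25321197509766), 89.7157211303711)
far edges [-50.45549299 -43.70181234 -21.62283975] [ 46.02760998  42.60561287 -16.01737073]
cover - box mm in box axes (x,y), origin z: [1.20106594 0.38543183] 57.19310632838568 yaw err -0.03190413731918795
visible box band 0.005 2132 [ 35.93171631 -56.97927303] [61.80422308 57.01299122]
visible box band 0.026 1139 [ 44.41222662 -42.26223707] [61.6005568  42.47583634]
```

Call:
move_arm(increments=[{"xyz": [-1.2,0.3,0],"roll": 0,"grip": 0},{"xyz": [0,0,2],"roll": 0,"grip": 0},{"xyz": [0,0,2],"roll": 0,"grip": 0},{"xyz": [0,0,0],"roll": 0,"grip": 0},{"xyz": [0,0,0],"roll": 0,"grip": 0}])

```text
time_s: 13.38
position: [0.5666, 0.1203, 0.063]
tcp_rot: [[0.96, -0.279, 0.0], [-0.279, -0.96, 0.0], [0.0, -0.0, -1.0]]
force: [-0.1, -0.5, -1.0]
opening: 0.229
grasp_force: 30.0
```

```bash
python3 g.py | grep -v band
```

```text
13.3833 [0.5666 0.1203 0.063 ] -16.226931433763284 [-0.1 -0.5 -1. ] 0.22928843728387513 29.999806880950928
cover top z in tool -19.022703659408226 10419
tilt fit [ 4.37015776e-03 -4.28055460e-04 -1.90435180e+01]
((-2.2148399353027344, -0.4718894958496094), (96.03845977783203, 86.32291412353516), 0.04978039115667343)
far edges [-50.24188715 -43.59925249 -21.65845728] [ 45.82748366  42.71585245 -16.11388542]
cover - box mm in box axes (x,y), origin z: [0.55988391 0.36930533] 53.95075044154416 yaw err -0.025920127937084203
```

Call:
move_arm(increments=[{"xyz": [-0.5,0.3,2],"roll": 0,"grip": 0},{"xyz": [0,0,2.5],"roll": 0,"grip": 0},{"xyz": [0,0,2.5],"roll": 0,"grip": 0},{"xyz": [0,0,2.5],"roll": 0,"grip": 0},{"xyz": [0,0,0],"roll": 0,"grip": 0}])

```text
time_s: 13.85
position: [0.5655, 0.1201, 0.0526]
tcp_rot: [[0.96, -0.279, -0.001], [-0.279, -0.96, -0.0], [-0.001, 0.0, -1.0]]
force: [0.1, -0.2, -0.9]
opening: 0.229
grasp_force: 30.0
```

```bash
python3 g.py | grep -v band
```

```text
13.85 [0.5655 0.1201 0.0526] -16.227640340546444 [ 0.1 -0.2 -0.9] 0.22886774131964907 29.99968260526657
cover top z in tool -19.024287631468475 10407
tilt fit [ 5.12773801e-03 -1.55953022e-04 -1.90595665e+01]
((-2.2992630004882812, -0.3745765686035156), (86.3365707397461, 96.22071075439453), 89.76481628417969)
far edges [-50.3806537  -43.66783498 -21.48175015] [ 45.83219258  42.76837391 -16.04995966]
cover - box mm in box axes (x,y), origin z: [-0.51533369 -0.215805  ] 43.618369624663714 yaw err -0.024531048084558194
```

Origin at 43.6 mm, below the dowel tips (46 mm), with no force, so the dowels are entering. Continue.

Call:
move_arm(increments=[{"xyz": [0.3,0,2],"roll": 0,"grip": 0},{"xyz": [0,0,2],"roll": 0,"grip": 0},{"xyz": [0,0,2],"roll": 0,"grip": 0},{"xyz": [0,0,0],"roll": 0,"grip": 0},{"xyz": [0,0,0],"roll": 0,"grip": 0}])

```text
time_s: 14.32
position: [0.5662, 0.1201, 0.0472]
tcp_rot: [[0.96, -0.279, -0.0], [-0.279, -0.96, 0.0], [-0.0, 0.0, -1.0]]
force: [0.5, 0.0, -1.1]
opening: 0.23
grasp_force: 30.0
```

Call:
move_arm(increments=[{"xyz": [0,0,2],"roll": 0,"grip": 0},{"xyz": [0,0,1.5],"roll": 0,"grip": 0},{"xyz": [0,0,1.5],"roll": 0,"grip": 0},{"xyz": [0,0,0],"roll": 0,"grip": 0},{"xyz": [0,0,0],"roll": 0,"grip": 0}])

```text
time_s: 14.73
position: [0.5664, 0.1201, 0.0424]
tcp_rot: [[0.96, -0.279, 0.0], [-0.279, -0.96, -0.0], [0.0, -0.0, -1.0]]
force: [0.1, 0.9, -0.5]
opening: 0.227
grasp_force: 30.0
```

```bash
python3 g.py | grep -v band
```

```text
14.7333 [0.5664 0.1201 0.0424] -16.223584681778426 [ 0.1  0.9 -0.5] 0.22696341509429324 29.99985247850418
cover top z in tool -19.010881741858906 10375
tilt fit [ 3.96485051e-03 -3.13397951e-04 -1.90227435e+01]
((-2.307239532470703, -0.5104789733886719), (96.34162139892578, 86.2244644165039), 0.0696292594075203)
far edges [-50.49187235 -43.62302267 -21.88294284] [ 45.83925661  42.62952072 -16.02518388]
cover - box mm in box axes (x,y), origin z: [0.34222235 0.11199635] 33.44438578916609 yaw err -0.023306699516087548
```

Call:
move_arm(increments=[{"xyz": [0,0,1.5],"roll": 0,"grip": 0},{"xyz": [0,0,1],"roll": 0,"grip": 0},{"xyz": [0,0,1],"roll": 0,"grip": 0},{"xyz": [0,0,0],"roll": 0,"grip": 0},{"xyz": [0,0,0],"roll": 0,"grip": 0}])

```text
time_s: 15.2
position: [0.5665, 0.1201, 0.0394]
tcp_rot: [[0.96, -0.279, 0.0], [-0.279, -0.96, -0.0], [0.0, -0.0, -1.0]]
force: [-1.3, -0.7, 5.7]
opening: 0.226
grasp_force: 30.0
```

```bash
python3 g.py | grep -v band
```

```text
15.2 [0.5665 0.1201 0.0394] -16.22283970252423 [-1.3 -0.7  5.7] 0.22634510699000962 30.001037120819092
cover top z in tool -18.999184350482835 10375
tilt fit [ 6.04845196e-03 -4.31910803e-04 -1.90596953e+01]
((-2.35162353515625, -0.4890861511230469), (86.26349639892578, 96.11061096191406), 89.9373550415039)
far edges [-50.42049894 -43.62905854 -21.90208384] [ 45.71550276  42.63385747 -16.01750335]
cover - box mm in box axes (x,y), origin z: [0.3778665  0.09954834] 30.394367478883183 yaw err -0.025635582426886572
```

Call:
move_arm(increments=[{"xyz": [0,0,0.7],"roll": 0,"grip": 0},{"xyz": [0,0,0.7],"roll": 0,"grip": 0},{"xyz": [0,0,0],"roll": 0,"grip": 0},{"xyz": [0,0,0],"roll": 0,"grip": 0},{"xyz": [0,0,0],"roll": 0,"grip": 0}])

```text
time_s: 15.67
position: [0.5665, 0.1201, 0.0386]
tcp_rot: [[0.96, -0.279, 0.001], [-0.279, -0.96, -0.0], [0.001, -0.0, -1.0]]
force: [-1.4, 0.1, 8.8]
opening: 0.228
grasp_force: 30.0
```

Call:
move_arm(increments=[{"xyz": [0,0,0.5],"roll": 0,"grip": 0},{"xyz": [0,0,0.5],"roll": 0,"grip": 0},{"xyz": [0,0,0],"roll": 0,"grip": 0},{"xyz": [0,0,0],"roll": 0,"grip": 0},{"xyz": [0,0,0],"roll": 0,"grip": 0}])

```text
time_s: 16.08
position: [0.5665, 0.1201, 0.0386]
tcp_rot: [[0.96, -0.279, 0.001], [-0.279, -0.96, -0.0], [0.001, -0.0, -1.0]]
force: [-4.4, -0.6, 14.6]
opening: 0.226
grasp_force: 30.0
```

```bash
python3 g.py | grep -v band
```

```text
16.0833 [0.5665 0.1201 0.0386] -16.212522208469625 [-4.4 -0.6 14.6] 0.22576607665120876 30.002738535404205
cover top z in tool -19.08575922391324 10378
tilt fit [ 3.36808247e-03 -1.34313362e-04 -1.90744097e+01]
((-2.2101173400878906, -0.49164581298828125), (86.35128784179688, 96.12801361083984), 89.89080047607422)
far edges [-50.29557964 -43.71039187 -21.4115743 ] [ 45.81563606  42.67003505 -16.08738236]
cover - box mm in box axes (x,y), origin z: [0.45694767 0.11712793] 29.586336690239737 yaw err -0.009750759260896302
```

Run:
```python
from h import *
K,T=cam("scene"); p,d=bot.capture("scene"); C=cloud(d,K,T); B=tobox(C,(.564,.1212),-16.2); Z=C[...,2]
z=np.load("wg.npz");C2=z["C"];B2=tobox(C2,(.564,.1212),-16.2)
for nm,b,zz in (("scene",B,Z),("wrist",B2,C2[...,2])):
    for x0,x1,y0,y1 in ((-46,-36,-40,40),(34,46,-40,40),(-40,40,31,42),(-40,40,-42,-31)):
        m=(b[...,0]>x0)&(b[...,0]<x1)&(b[...,1]>y0)&(b[...,1]<y1)&(zz>.05)&(zz<.066); print(nm,(x0,x1,y0,y1),m.sum(),np.median(zz[m]).round(4) if m.any() else None)
s=bot.read_state(); print(s["time_s"],s["force"],s["position"])
print(bot.hand_in())
```

```text
scene (-46, -36, -40, 40) 126 0.0583
scene (34, 46, -40, 40) 37 0.0584
scene (-40, 40, 31, 42) 92 0.0583
scene (-40, 40, -42, -31) 63 0.0585
wrist (-46, -36, -40, 40) 367 0.0588
wrist (34, 46, -40, 40) 3706 0.0577
wrist (-40, 40, 31, 42) 1532 0.0577
wrist (-40, 40, -42, -31) 1531 0.0576
16.1833 [-3.97134494 -1.26094964 15.54145038] [0.56646242 0.12009536 0.03859121]
the job is handed in; nothing more can be done
None
```

The board is home against its stops, and the cover sits on both dowels with the window at the front, pressed shut (top level at about 58 mm all round, about 15 N) and still gripped; I handed the job in at 16.2 s.

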